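Gauge the jar nest against the flip stop

ROBOT

A 6-joint arm with a two-finger parallel gripper is mounted at the origin on a cart in front of the work surface, level with it; the furniture and walls round the work are solid. World frame = base frame: x ahead of the robot, y to its left, z up, the work surface at z = 0. Lengths are in m, angles in rad, forces in N, time in s.
With the tool pointing down it reaches from about 0.325 to 0.85 m from the base axis. Payload 15.5 kg.
Tool frame: the origin (TCP) lies on the front face of the gripper's body, between the roots of the fingers; the fingertips stand 78 mm ahead of it and the grasp point (between the pads) lies 60 mm ahead of it; z points along the fingers, y is the line along which they close (so a half turn about z gives the same grasp; the last joint's range is limited). The gripper opens to 91 mm and grips with 3 to 60 N. Pads are 32 mm wide; open, the fingers measure 118 mm over their backs; the gripper's body (76 mm by 178 mm) begins 60 mm behind the grasp point.
Start: joints at [-0.096, 0.494, 1.345, -0, 1.302, -0.096], TCP at [0.625, 0, 0.292] pointing down, gripper open.
Joint ranges: [-2.91, 2.91], [-0.82, 2.16], [0.22, 2.67], [-1.22, 4.37], [0.12, 2.79], [-3.08, 3.08]. Speed limits (rad/s): [1.89, 1.89, 2.57, 3.01, 3.01, 3.01].

INTERFACE

Orientations are given as a unit quaternion [w, x, y, z].
In Python, from plant import * gives the robot as it stands.
- The arm moves only by the tool move_arm, never from a script. Its argument "moves" is a list of rows, each a list of 3 entries, a list of its own where there are three numbers: the shift along the tool's x, y, z in m, then the turn, a rotation vector about the tool's x, y, z in degrees, then the closure in counts, from 0 (fully open) to 255 (shut). In form: [[[tx, ty, tz], [rx, ry, rz], fingers], ...]. A call has 1 to 5 rows; each row is the pose to reach, as a shift and turn from the pose commanded when the call began, along the tool's axes at that moment; what a row does not reach only later rows make up. A row lasts 1/8 s, in which the tool goes at most 62.5 mm and 10.7 degrees, less where a joint would pass 70% of its speed; a pose out of reach is approached as far as the arm can. A call with a gripper value outside its range is refused whole. The fingers move at their own pace and stop on an object; "grip_force" is the grip in N (left out, the last holds). Time passes only in rows, so rows that repeat a pose let the fingers close. It gives the time, the measured TCP pose, the force, the opening and the grip force at its end, in the units of the state.
- state(): the state, without advancing time (a new reading comes with each control period).
- get_image(name): name is "scene" or "side" or "wrist"; returns a dict with "frame" (420x560x3 uint8, red, green, blue), "fx", "fy", "cx", "cy" (pixels), "R" (3x3) and "t" (3): a world point X has camera coordinates R X + t. Camera axes: x right, y down, z forward; pixel columns grow to the right and rows downward; lengths in m; the calibration is good to about 2 mm. A picture is of the moment at which its call begins. There is no depth.
- job_done(): hands the job in; it is judged then, once.
The state is a dict: "t": time; "qpos": joint angles; "dq": joint speeds; "tau": joint torques, N m; "position": TCP position; "tcp_rot": TCP orientation; "force": force on the tool from outside, world axes, zero at the start; "ft_torque": the same for the moment, N m; "width": finger opening in m; "gripper_force": force on a finger pad.
Only numpy, scipy, OpenCV 4.12 (cv2) and the standard library are available. Lean on these libraries where they do the work, as an engineer would, in place of code of your own. Each camera call takes 0.05 s, during which the arm holds its last target. There are 200 camera calls.

TASK

Set the white jar nest for the label run: swing the flip stop on the fence all the way down, then slide the nest, lying flush along the fence, up against the stop's screw and press it gently but firmly home until the side play of the worn stop is taken up. Then swing the stop fully up again, leaving the nest flush on the fence just where the stop set it and the other things undisturbed.

Things in the scene. Friction and masses are not known exactly. Their poses are not given: they have to be found in the camera images.
- fence: Fixed aluminium bar, 360 mm long along its y, 25 deep (x), 35 high, screwed to the table. Origin: centre of its underside. Its front face (towards the robot, -x) is at x = -12.5 mm. Two toe clamps, 16 mm high, stand 46 mm out behind it at y = -140 and +140 mm.
- stop: Steel carriage of the flip stop, clamped on the fence (does not move), 46 mm long along y; axes as the fence's. Origin: on the fence's centre line at the top of the bar (35 mm above the table). Its hinge pin carries the leaf: at y = -30 mm an 8 mm thick blade with the stop screw pointing to -y, at y = +30 mm the post with the ball.
- hinge (a point): Middle of the hinge pin (along y), at x = -4, z = +20 mm of the stop. Worn: pin and leaf slide along y by 4 mm in all (drag about 1.2 N); at the start an unknown part of this play, 2 to 4 mm, is free towards +y. The gauge position is where the leaf, pushed to +y by the nest, comes hard up at the end of the play: only feel shows it.
- leaf (a joint): Hinge of the leaf, rad. 0: fully down, hard stop; the blade reaches 46.5 mm before the fence's centre line and hangs to 11 mm above the table, the post leans 0.55 rad to the robot. 1.1: fully up, hard stop, blade clear above the nest, post leans 0.55 rad away. Friction hinge (0.06 N m), stays where left. Starts at 0.97 to 1.08. Fully down is below 0.05, fully up above 1.
- ball (a point): Centre of the black ball (18 mm across) on the end of the post (10 mm thick, 62 mm from hinge axis to ball centre). Pushing the ball along the stop's -x swings the leaf down, along +x swings it up (about 1.5 to 3 N). About 108 mm above the table when down or up, 117 mm in mid swing; go with that arc, as a finger that rubs on it can jam.
- screw_tip (a point): Centre of the flat tip (10 mm across) of the stop screw, on the leaf; when the leaf is down it faces -y, 19 mm above the table and 46.5 mm before the fence's centre line.
- nest: White block with a round recess and two pins on top: 68 mm (x) by 90 mm (y), solid to 30 mm high, pins to 40; drags 1.5 to 5 N. Origin: centre of its underside. Starts right (-y) of the stop, centre 10 to 30 mm further out than flush, up to 0.2 rad askew; its long side (y) belongs on the fence, its +y end on the screw. Press it on the screw with 5 to 12 N beyond the drag; 20 N dents it.
- jar_a: closed lilac jar, 58 mm across, 47 high, standing behind the fence (mm). Origin: centre of its underside. Leave alone.
- jar_b: closed lilac jar, 58 mm across, 47 high, standing behind the fence (mm). Origin: centre of its underside. Leave alone.
- counter: white hand tally counter, 55x51x28, nearest the robot (mm). Origin: centre of its underside. Leave alone.
- tape: roll of brown packing tape lying flat, 96 across, 48 high, right of the fence's right end; the tall labelling machine stands beyond it (from about y = -0.40 m of the room to the right), keep the arm clear of that too (mm). Origin: centre of its underside. Leave alone.
- pen: white marker pen with a dark cap, 136 long, 16 thick, in front to the left (mm). Origin: centre of its underside. Leave alone.
- spool: clear empty spool, 68 across, 25 high, in front of the fence to the left of the stop (mm). Origin: centre of its underside. Leave alone.

How it is judged:
On the way, in this order (a step that is already met when the one before it is completed fails the run):
1. the flip stop is swung fully down (value of joint leaf below 0.05 rad), for 0.2 s.
2. with the stop fully down, the nest lies flush along the fence and is pressed on the stop screw with more than 4 N, the play taken up (value of joint leaf below 0.05 rad and contact force between nest and stop above 4 N and x of nest in the frame of stop between -0.0485 and -0.044 m and angle between the y axis of nest and the y axis of stop, either way round below 0.035 rad and y of nest in the frame of stop between -0.0848 and -0.0812 m), for 0.2 s.
3. the flip stop is swung fully up again (value of joint leaf above 1 rad), for 0.2 s.
At the end, for the whole second after the job is handed in: The leaf is fully up (above 1.0 rad); the nest lies at rest flat on the table, flush along the fence (within about 2 mm and 0.035 rad), its end within 1.8 mm of where the stop, with its play taken up, set it (value of joint leaf above 1 rad and x of nest in the frame of stop between -0.0485 and -0.044 m and angle between the y axis of nest and the y axis of stop, either way round below 0.035 rad and y of nest in the frame of stop between -0.0848 and -0.0812 m and angle between nest's own z axis and vertical below 0.05 rad and linear speed of nest below 0.01 m/s); the robot touches nothing.
It fails at once if the nest is pressed on the stop with more than 20 N (contact force between nest and stop above 20 N).
It fails at once if the nest is tipped (angle between nest's own z axis and vertical above 0.3 rad).
It fails at once if a bystander is moved by more than 15 mm (distance of any of jar_a, jar_b, counter, tape, pen, spool from where it was at the start of the episode above 0.015 m).
It also fails if it takes over 72 s, if anything falls off the work surface, if the arm or the gripper's body presses on something with over 40 N, if the wrist force passes 120 N, or if a joint passes its speed limit or range.

## Working session

There is one attempt and no reset: what is moved stays moved. The work goes in short steps, Python scripts to look and compute and a tool call to move; the robot and the scene stay as the last step left them, time stands still between calls to the robot, and variables do not carry over. Pictures are saved under pics/ and viewed, at most 14 in all, crops included, and the job is handed in when it is done.

Besides the shell and the picture viewer there is one more tool, called after "Request:" as name([rows], argument=value, ...), one row to a line, values as JSON. move_arm: Moves the arm, as the interface text tells. Its arguments: {"type":"object","properties":{"moves":{"type":"array","items":{"type":"array"}},"grip_force":{"type":"number"}},"required":["moves"]}

```bash
mkdir -p pics; ls
cat > h.py <<'E'
from plant import *
import numpy as np, cv2
from scipy.spatial.transform import Rotation as Ro
def ray(im,u,v):
    R=np.array(im["R"]);t=np.array(im["t"])
    d=R.T@np.array([(u-im["cx"])/im["fx"],(v-im["cy"])/im["fy"],1]);return -R.T@t,d
def onz(im,u,v,z):
    c,d=ray(im,u,v);return c+d*(z-c[2])/d[2]
def proj(im,X):
    p=np.array(im["R"])@np.array(X)+np.array(im["t"]);return im["fx"]*p[0]/p[2]+im["cx"],im["fy"]*p[1]/p[2]+im["cy"]
def grab(n,f):
    im=get_image(n);cv2.imwrite("pics/"+f,np.array(im["frame"])[:,:,::-1]);return im
E
python3 - <<'E'
from h import *
import pickle
d={n:grab(n,n+"0.png") for n in("scene","side","wrist")}
pickle.dump(d,open("d0.pkl","wb"))
for n in d: print(n,-np.array(d[n]["R"]).T@np.array(d[n]["t"]))
print(state())
E
```

```text
pics
scene [0.29838686 0.56706987 0.78958245]
side [ 0.07181302 -0.88251858  0.63877998]
wrist [0.62611195 0.08085843 0.38572896]
{'t': 0.15, 'qpos': array([-9.55057816e-02,  4.94049223e-01,  1.34598215e+00,  2.31651351e-05,
        1.30247818e+00, -9.55068281e-02]), 'dq': array([ 7.82114115e-05, -9.71616559e-04, -2.69543285e-03,  1.89267113e-03,
        5.77009767e-04,  2.50603691e-04]), 'tau': array([ 1.45823004e-03, -8.79202652e+01, -3.82049453e+01,  7.07547739e-02,
        5.02106908e-02, -1.00879424e-04]), 'position': array([6.24788804e-01, 2.59754483e-05, 2.91771997e-01]), 'tcp_rot': array([-3.60716868e-04,  7.07108512e-01,  7.07104902e-01, -2.83169578e-04]), 'force': array([ 0.48297548, -0.32857106,  0.87543599]), 'ft_torque': array([0.03792257, 0.02345582, 0.02560475]), 'gripper_force': 0.0, 'width': 0.09119885396347426}
```

View pics/scene0.png

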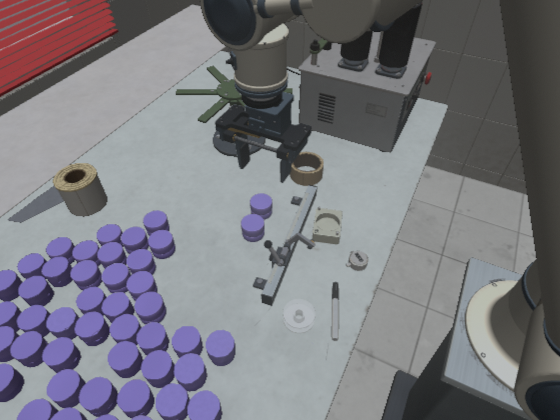

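View pics/side0.png

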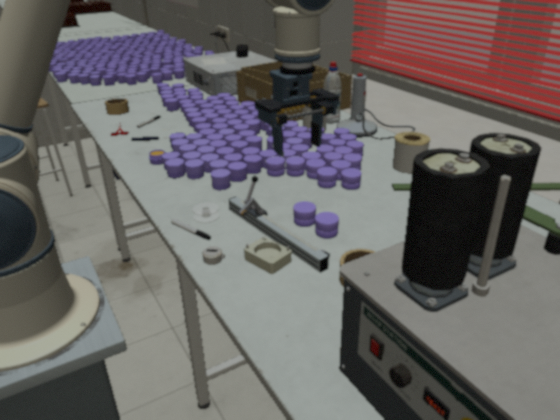

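View pics/wrist0.png

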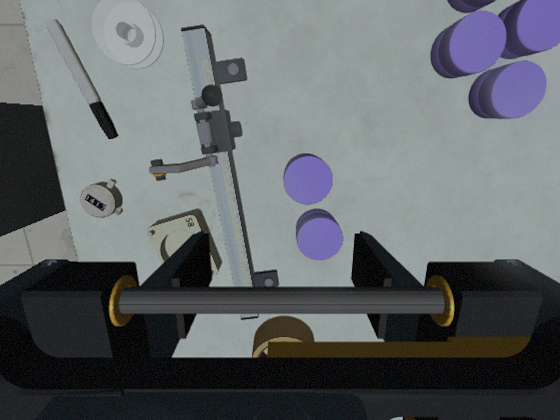

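The scene view shows the fence running from about (268,298) to (312,190), with the nest at (328,225). The wrist view shows the fence from (195,28) to (250,318), the ball at (211,96), the screw at (158,170), the nest at (185,240), and the counter at (100,200). I'll enlarge the wrist view.

Run:
```python
from h import *
import pickle
d=pickle.load(open("d0.pkl","rb"))
w=np.array(d["wrist"]["frame"])[:,:,::-1]
c=cv2.resize(w[10:330,80:360],None,fx=1.85,fy=1.85,interpolation=cv2.INTER_CUBIC);cv2.imwrite("pics/wc.png",c)
im=d["wrist"]
for n,p,z in [("fenceL a",(182,29),.035),("fenceL b",(207,26),.035),("fR",(241,318),.035),("fR2",(258,316),.035),("counter",(97,197),.028),("spool",(129,30),.025),("jarA",(308,180),.047),("jarB",(320,234),.047),("ball",(211,96),.108)]: print(n,onz(im,*p,z).round(4))
```

```text
fenceL a [0.521 0.177 0.035]
fenceL b [0.5477 0.1798 0.035 ]
fR [ 0.5693 -0.1822  0.035 ]
fR2 [ 0.5935 -0.1789  0.035 ]
counter [ 0.3932 -0.008   0.028 ]
spool [0.4601 0.1788 0.025 ]
jarA [0.6577 0.0174 0.047 ]
jarB [ 0.6744 -0.0506  0.047 ]
ball [0.5636 0.1045 0.108 ]
```

View pics/wc.png

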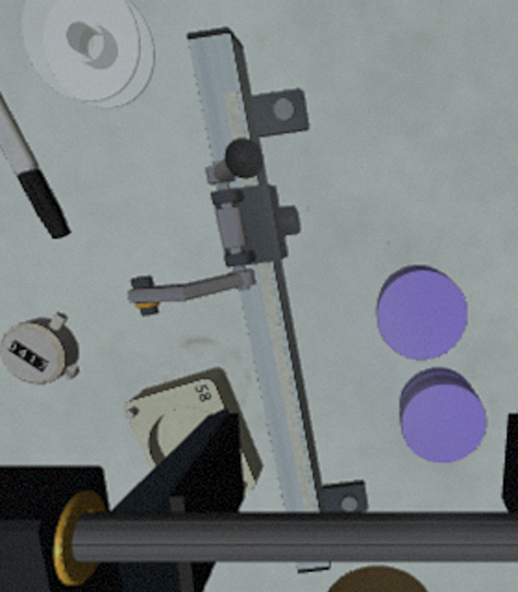

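The enlarged crop shows the fence yawed about +0.13 rad, with the ball at (243,158), the hinge at (232,228), the screw at (143,295) and the nest's near corner at (208,372). The first move goes above the ball, aligned with the fence and with the fingers half open.

Request:
move_arm([
  [[0.05, -0.03, 0], [0, 0, -3.7], 110],
  [[0.105, -0.06, 0], [0, 0, -7.4], 110],
  [[0.105, -0.06, 0.04], [0, 0, -7.4], 110],
  [[0.105, -0.06, 0.07], [0, 0, -7.4], 110],
  [[0.105, -0.06, 0.07], [0, 0, -7.4], 110],
], grip_force=20)

```text
t: 0.78
position: [0.5639, 0.105, 0.2205]
tcp_rot: [-0.001, 0.66, 0.751, -0.001]
force: [-0.3, 0.3, 1.0]
width: 0.0524
gripper_force: 0.0
```

Run:
```python
from h import *
import pickle
d={n:grab(n,n+"1.png") for n in("scene","side","wrist")}
pickle.dump(d,open("d1.pkl","wb"))
a=np.array(d["scene"]["frame"])[170:350,230:380,::-1];b=np.array(d["side"]["frame"])[140:290,180:350,::-1]
r=lambda i:cv2.resize(i,(390,430),interpolation=cv2.INTER_CUBIC)
cv2.imwrite("pics/c1.png",np.hstack([cv2.resize(a,(375,450),interpolation=2),cv2.resize(b,(425,375),interpolation=2)[:450] if 0 else cv2.copyMakeBorder(cv2.resize(b,(425,375),interpolation=2),0,75,0,0,0)]))
s=state();print(s["t"],s["position"],s["width"],s["force"])
```

```text
0.925 [0.5656294  0.10491011 0.22335709] 0.05170026531842533 [-0.13603162 -0.40163427  1.10048018]
```

View pics/c1.png

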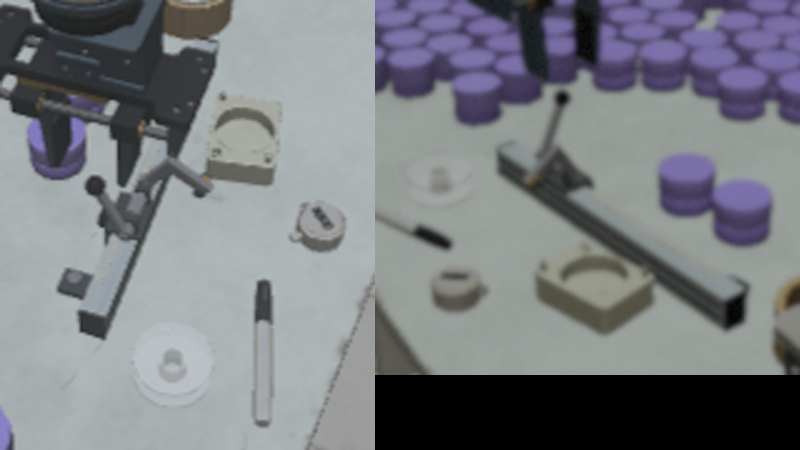

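View pics/wrist1.png

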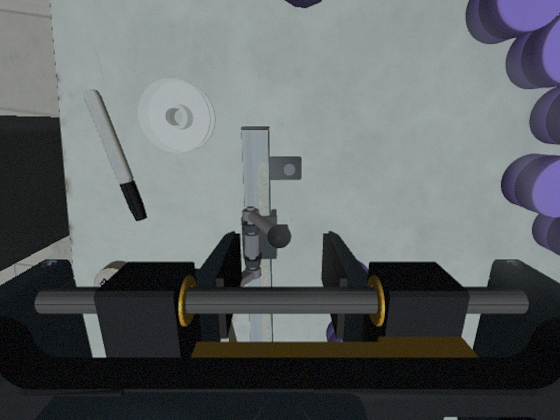

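The fence is now vertical in the wrist view, with the ball at (279,236). In the scene crop the ball is at (95,186) and the nest's top corners are near (211,96), (282,97), (276,160) and (206,150). I'll triangulate these.

```bash
cat >> h.py <<'E'
def tri(L):
    A=np.zeros((3,3));b=np.zeros(3)
    for im,p in L:
        c,d=ray(im,*p);d/=np.linalg.norm(d);P=np.eye(3)-np.outer(d,d);A+=P;b+=P@c
    return np.linalg.solve(A,b)
F0=np.array([.558,-.001]);YW=.130
def tof(p):
    e=np.array(p[:2])-F0;c,s=np.cos(YW),np.sin(YW);return np.array([c*e[0]+s*e[1],-s*e[0]+c*e[1]])*1000
E
python3 - <<'E'
from h import *
import pickle
d=pickle.load(open("d1.pkl","rb"));S,D,W=d["scene"],d["side"],d["wrist"]
sc=lambda u,v:(u/2.5+230,v/2.5+170); si=lambda u,v:((u-375)/2.5+180,v/2.5+140)
o=[(S,sc(95,186)),(D,si(562,98)),(W,(279,236))]
X=tri(o);print("ball",X,tof(X))
for im,p in o: print(proj(im,X),p)
X=tri(o[:2]);print("ball2",X,tof(X))
for p in [(166,131)]: 0
# nest mask
for n,im,z,(x0,y0,x1,y1) in(("scene",S,.03,(305,200,350,250)),("side",D,.03,(240,230,300,280))):
    f=np.array(im["frame"]);h=cv2.cvtColor(f,cv2.COLOR_RGB2HSV)
    m=np.zeros(f.shape[:2],np.uint8);m[y0:y1,x0:x1]=((h[y0:y1,x0:x1,0]<35)&(h[y0:y1,x0:x1,1]>25)&(h[y0:y1,x0:x1,2]>135))*255
    c=max(cv2.findContours(m,0,2)[0],key=cv2.contourArea);q=cv2.approxPolyDP(cv2.convexHull(c),2,True)[:,0]
    for p in q: P=onz(im,*map(float,p),z);print(n,p,P.round(3),tof(P).round(1))
for im,cs in((S,[sc(211,96),sc(282,97),sc(276,160),sc(206,150)]),(D,[si(537,282),si(583,240),si(653,287),si(607,308)])):
    for p in cs: P=onz(im,*p,.03);print(P.round(3),tof(P).round(1))
E
```

```text
ball [0.56366137 0.10302603 0.10906644] [ 19.09892373 102.41434252]
(np.float64(267.3970213108248), np.float64(244.3263123788995)) (268.0, 244.4)
(np.float64(255.01716791931716), np.float64(179.2489039749936)) (254.8, 179.2)
(np.float64(276.8121045050337), np.float64(235.98494933988127)) (279, 236)
ball2 [0.56259483 0.10270012 0.10942078] [ 17.9991384  102.22944263]
scene [312 241] [ 0.503 -0.009  0.03 ] [-56.   -0.6]
side [285 253] [ 0.518 -0.118  0.03 ] [ -54.4 -110.5]
side [272 262] [ 0.477 -0.132  0.03 ] [ -97.  -119.4]
side [266 260] [ 0.47  -0.119  0.03 ] [-102.6 -105.3]
[ 0.541 -0.111  0.03 ] [ -31.5 -107.3]
[ 0.474 -0.144  0.03 ] [-101.8 -130.4]
[ 0.449 -0.061  0.03 ] [-115.8  -45. ]
[ 0.516 -0.041  0.03 ] [-47.1 -34.5]
[ 0.443 -0.07   0.03 ] [-122.7  -53.3]
[ 0.511 -0.031  0.03 ] [-50.4 -23.3]
[ 0.526 -0.131  0.03 ] [ -48.2 -124.6]
[ 0.477 -0.137  0.03 ] [ -98.3 -124. ]
```

Request:
move_arm([
  [[0, 0, 0.039], [0, 0, 0], 110],
  [[0, -0.016, 0.039], [0, 0, 0], 110],
  [[0, -0.026, 0.033], [0, 0, 0], 110],
  [[0, -0.038, 0.031], [0, 0, 0], 110],
  [[0, -0.048, 0.031], [0, 0, 0], 110],
])

```text
t: 1.55
position: [0.5173, 0.0988, 0.1923]
tcp_rot: [0.001, 0.66, 0.751, 0.001]
force: [1.0, 0.7, -0.2]
width: 0.0517
gripper_force: 0.4
```

Request:
move_arm([
  [[0, -0.008, 0.002], [0, 0, 0], 110],
  [[0, -0.015, 0.004], [0, 0, 0], 110],
  [[0, -0.021, 0.006], [0, 0, 0], 110],
  [[0, -0.025, 0.009], [0, 0, 0], 110],
  [[0, -0.025, 0.009], [0, 0, 0], 110],
])

```text
t: 2.17
position: [0.4922, 0.0956, 0.1819]
tcp_rot: [-0.0, 0.66, 0.751, -0.0]
force: [0.2, -0.6, -0.1]
width: 0.0518
gripper_force: 0.0
```

Run:
```python
from h import *
s=state();print(s["t"],s["position"],tof(s["position"]),s["width"],s["force"])
grab("wrist","wrist2.png")
```

```text
2.175 [0.49222308 0.09556783 0.18188119] [-52.70339683 104.27991859] 0.05180434114306275 [ 0.16530062 -0.62353025 -0.08364128]
```

View pics/wrist2.png

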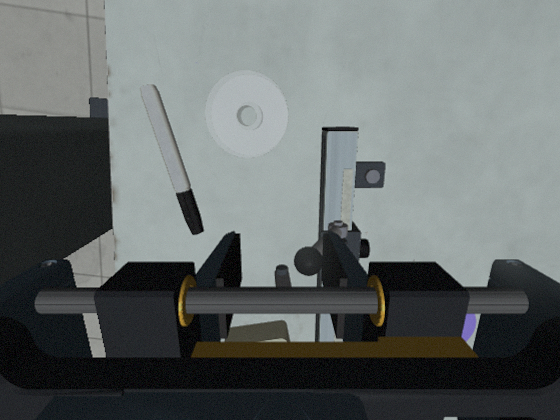

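The ball (308,261) lies against the +x finger and the leaf has nearly swung down. I'll push on until I feel the hard stop.

Request:
move_arm([
  [[0, -0.002, 0.001], [0, 0, 0], 110],
  [[0, -0.004, 0.002], [0, 0, 0], 110],
])

```text
t: 2.48
position: [0.4887, 0.0951, 0.1802]
tcp_rot: [0.0, 0.66, 0.751, 0.0]
force: [1.0, 0.3, 0.4]
width: 0.0517
gripper_force: 0.4
```

Request:
move_arm([
  [[0, -0.002, 0.001], [0, 0, 0], 110],
  [[0, -0.004, 0.001], [0, 0, 0], 110],
])

```text
t: 2.72
position: [0.4859, 0.0946, 0.1795]
tcp_rot: [0.001, 0.66, 0.751, 0.001]
force: [10.6, -0.0, -4.0]
width: 0.0522
gripper_force: 4.8
```

The hard stop is reached at 10.6 N. I'll back off, lift, and go to the front of the nest with the fingers closed.

Request:
move_arm([
  [[0, 0, 0], [0, 0, 0], 110],
  [[0, 0.008, 0], [0, 0, 0], 110],
  [[0, 0.008, -0.055], [0, 0, 0], 110],
  [[-0.06, -0.02, -0.06], [0, 0, 0], 110],
  [[-0.12, -0.05, -0.06], [0, 0, 0], 255],
])

```text
t: 3.35
position: [0.4532, -0.0238, 0.2399]
tcp_rot: [0.001, 0.659, 0.752, 0.0]
force: [1.0, -0.7, 0.7]
width: 0.0448
gripper_force: 0.0
```

Request:
move_arm([
  [[-0.03, -0.02, 0], [0, 0, 0], 255],
  [[-0.06, -0.034, 0.02], [0, 0, 0], 255],
  [[-0.06, -0.034, 0.07], [0, 0, 0], 255],
  [[-0.06, -0.034, 0.09], [0, 0, 0], 255],
  [[-0.06, -0.034, 0.09], [0, 0, 0], 255],
])

```text
t: 3.98
position: [0.4266, -0.0866, 0.1481]
tcp_rot: [-0.002, 0.66, 0.751, -0.001]
force: [0.6, -0.9, 0.9]
width: 0.0002
gripper_force: 0.0
```

Run:
```python
from h import *
s=state();print(s["t"],s["position"],tof(s["position"]),s["width"],s["force"])
w=grab("wrist","w3.png");sc=grab("scene","s3.png")
f=np.array(sc["frame"])[170:350,230:380,::-1]
cv2.imwrite("pics/c3.png",np.hstack([cv2.resize(f,(350,420),interpolation=2),np.array(w["frame"])[:,60:510,::-1]]))
```

```text
3.975 [ 0.42657123 -0.08657779  0.1481243 ] [-141.41356883  -67.81802359] 0.00024944299389166857 [ 0.63969407 -0.85779446  0.93181796]
```

View pics/c3.png

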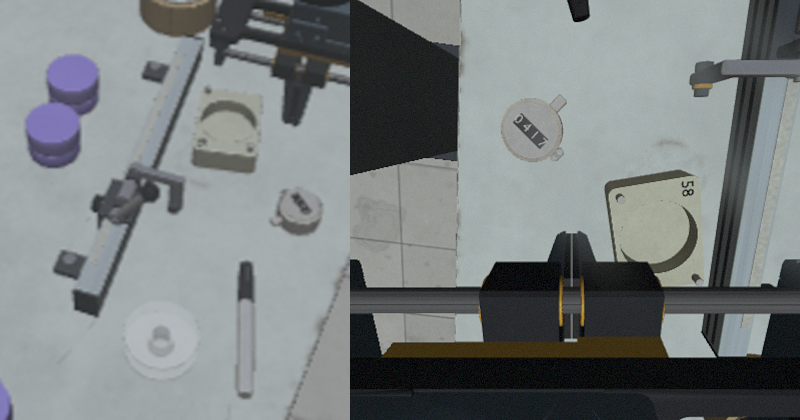

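The leaf is down, with the screw at wrist pixel about (412,92). The nest's +y corners are at (320,190) and (405,177), and the closed fingers are in front of it. I'll compute the positions.

Run:
```python
from h import *
w=get_image("wrist")
for n,p,z in [("c+y front",(323,189),.03),("c+y back",(406,177),.03),("back low",(412,286),.03),("fence front a",(463,50),.035),("fence front b",(431,270),.035),("fence back", (500,50),.035),("tip",(412,94),.019),("pinL",(330,198),.04),("pinR",(408,280),.04),("counter",(244,130),.028)]:
    P=onz(w,*map(float,p),z);print(n,P.round(4),tof(P).round(1))
```

```text
c+y front [ 0.4557 -0.049   0.03  ] [-107.7  -34.4]
c+y back [ 0.5151 -0.0322  0.03  ] [-46.6 -25.3]
back low [ 0.543  -0.1207  0.03  ] [ -30.4 -116.7]
fence front a [0.5285 0.0535 0.035 ] [-22.2  57.9]
fence front b [ 0.5514 -0.102   0.035 ] [-19.6 -99.3]
fence back [0.5521 0.0566 0.035 ] [ 1.6 57.9]
tip [0.5092 0.0259 0.019 ] [-44.9  33. ]
pinL [ 0.46   -0.0529  0.04  ] [-103.9  -38.8]
pinR [ 0.5327 -0.1105  0.04  ] [ -39.3 -105.3]
counter [ 0.3927 -0.0143  0.028 ] [-165.6    8.2]
```

Request:
move_arm([
  [[-0.004, 0, 0.04], [0, 0, 0], 255],
  [[-0.004, 0, 0.06], [0, 0, 0], 255],
  [[-0.004, 0.006, 0.06], [0, 0, 0], 255],
  [[-0.004, 0.012, 0.06], [0, 0, 0], 255],
  [[-0.004, 0.018, 0.06], [0, 0, 0], 255],
])

```text
t: 4.75
position: [0.4468, -0.0884, 0.0903]
tcp_rot: [0.001, 0.66, 0.751, 0.0]
force: [-1.7, -1.1, 0.3]
width: 0.0002
gripper_force: 1.3
```

Request:
move_arm([
  [[0, 0.004, 0], [0, 0, 0], 255],
  [[0, 0.008, 0], [0, 0, 0], 255],
  [[0, 0.012, 0], [0, 0, 0], 255],
  [[0, 0.015, 0], [0, 0, 0], 255],
])

```text
t: 5.25
position: [0.4607, -0.0864, 0.0892]
tcp_rot: [-0.0, 0.66, 0.751, -0.0]
force: [-2.9, 0.5, 2.3]
width: 0.0
gripper_force: 1.7
```

Request:
move_arm([
  [[0, 0.003, 0], [0, 0, 0], 255],
  [[0, 0.006, 0], [0, 0, 0], 255],
])

```text
t: 5.5
position: [0.4666, -0.0856, 0.0891]
tcp_rot: [-0.0, 0.66, 0.751, -0.0]
force: [-3.9, 0.8, 3.6]
width: 0.0007
gripper_force: 1.9
```

Request:
move_arm([
  [[0, 0.001, 0], [0, 0, 0], 255],
  [[0, 0.002, 0], [0, 0, 0], 255],
])

```text
t: 5.75
position: [0.4685, -0.0854, 0.0892]
tcp_rot: [-0.0, 0.66, 0.751, -0.0]
force: [-3.8, 0.5, 2.2]
width: 0.0005
gripper_force: 1.6
```

Request:
move_arm([
  [[0, 0.001, 0], [0, 0, 0], 255],
  [[0, 0.002, 0], [0, 0, 0], 255],
])

```text
t: 6.0
position: [0.4705, -0.0852, 0.0892]
tcp_rot: [-0.0, 0.66, 0.751, -0.0]
force: [-3.7, 0.1, 1.9]
width: 0.0004
gripper_force: 1.5
```

Request:
move_arm([
  [[0, 0.001, 0], [0, 0, 0], 255],
  [[0, 0.002, 0], [0, 0, 0], 255],
])

```text
t: 6.25
position: [0.4726, -0.0849, 0.0892]
tcp_rot: [0.0, 0.66, 0.751, 0.0]
force: [-2.2, -0.1, 0.5]
width: 0.0001
gripper_force: 1.1
```

Request:
move_arm([
  [[0, 0.001, 0], [0, 0, 0], 255],
  [[0, 0.002, 0], [0, 0, 0], 255],
])

```text
t: 6.5
position: [0.4742, -0.0847, 0.0891]
tcp_rot: [-0.0, 0.66, 0.751, -0.0]
force: [-7.9, -4.5, 3.4]
width: 0.0004
gripper_force: 4.2
```

Request:
move_arm([
  [[0, 0.001, 0], [0, 0, 0], 255],
  [[0, 0.002, 0], [0, 0, 0], 255],
])

```text
t: 6.75
position: [0.4745, -0.0846, 0.0891]
tcp_rot: [-0.002, 0.66, 0.751, -0.001]
force: [-19.2, -14.0, 14.0]
width: 0.0006
gripper_force: 10.8
```

The nest is now flush, with the force rising sharply. I'll back off, lift, and go to the nest's -y end with the fingers slightly open.

Request:
move_arm([
  [[0, -0.012, 0], [0, 0, 0], 255],
  [[-0.01, -0.012, -0.06], [0, 0, 0], 255],
  [[-0.045, 0.02, -0.062], [0, 0, 0], 188],
  [[-0.08, 0.045, -0.062], [0, 0, 0], 188],
  [[-0.08, 0.045, -0.062], [0, 0, 0], 188],
])

```text
t: 7.38
position: [0.5335, -0.1602, 0.1515]
tcp_rot: [0.002, 0.661, 0.751, 0.001]
force: [-0.0, 0.9, -0.5]
width: 0.0238
gripper_force: 0.0
```

Run:
```python
from h import *
s=state();print(s["t"],s["position"],tof(s["position"]),s["width"],s["force"])
w=grab("wrist","w4.png");sc=grab("scene","s4.png")
f=np.array(sc["frame"])[170:290,270:370,::-1]
cv2.imwrite("pics/c4.png",np.hstack([cv2.resize(f,(350,420),interpolation=2),np.array(w["frame"])[:,60:510,::-1]]))
```

```text
7.375 [ 0.53353876 -0.16015903  0.15148136] [ -44.88728115 -154.64501598] 0.023823647693972202 [-0.03457145  0.922918   -0.48055193]
```

View pics/c4.png

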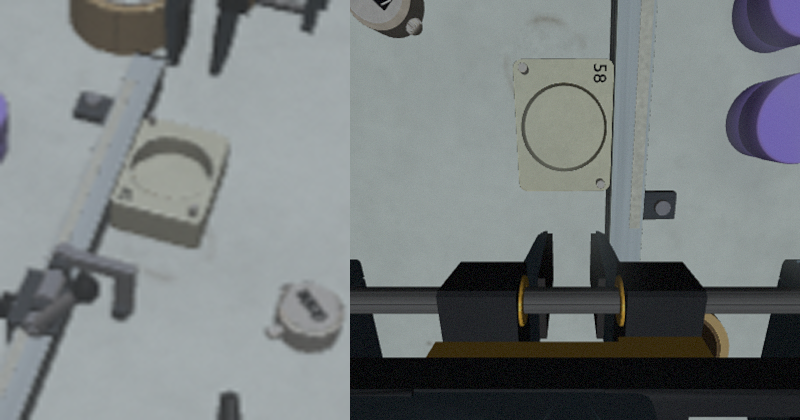

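The nest looks flush on the fence, with its right edge along the fence edge and its -y end at row 190. The fingers are behind that end. I'll lower and push to +y.

Request:
move_arm([
  [[0, -0.001, 0.04], [0, 0, 0], 188],
  [[0, -0.001, 0.062], [0, 0, 0], 188],
  [[0.007, -0.001, 0.062], [0, 0, 0], 188],
  [[0.014, -0.001, 0.062], [0, 0, 0], 188],
  [[0.02, -0.001, 0.062], [0, 0, 0], 188],
])

```text
t: 8.1
position: [0.5279, -0.1377, 0.0902]
tcp_rot: [0.001, 0.66, 0.751, 0.0]
force: [-1.9, -4.5, 0.6]
width: 0.0241
gripper_force: 1.8
```

Request:
move_arm([
  [[0.005, 0, 0], [0, 0, 0], 188],
  [[0.01, 0, 0], [0, 0, 0], 188],
  [[0.015, 0, 0], [0, 0, 0], 188],
  [[0.02, 0, 0], [0, 0, 0], 188],
  [[0.025, 0, 0], [0, 0, 0], 188],
])

```text
t: 8.72
position: [0.5248, -0.1135, 0.09]
tcp_rot: [0.001, 0.66, 0.751, 0.0]
force: [-3.3, -5.8, 4.1]
width: 0.0239
gripper_force: 2.9
```

Request:
move_arm([
  [[0.005, 0, 0], [0, 0, 0], 188],
  [[0.01, 0, 0], [0, 0, 0], 188],
  [[0.014, 0, 0], [0, 0, 0], 188],
])

```text
t: 9.1
position: [0.523, -0.0995, 0.0899]
tcp_rot: [0.001, 0.66, 0.751, 0.0]
force: [-2.3, -7.0, 2.6]
width: 0.0243
gripper_force: 2.8
```

Run:
```python
from h import *
s=state();print(s["t"],s["position"],tof(s["position"]),s["width"],s["force"])
w=grab("wrist","w5.png")
```

```text
9.1 [ 0.522954   -0.09952448  0.08993669] [-47.5224106  -93.14996275] 0.024281918200244352 [-2.25800169 -6.95186176  2.57468833]
```

View pics/w5.png

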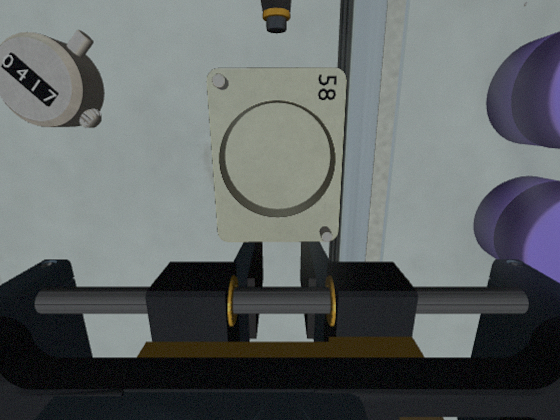

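The nest is flush, with its end at row 68. The screw tip at row 31 leaves a gap of about 20 mm, so I'll advance and then creep.

Request:
move_arm([
  [[0.004, 0, 0], [0, 0, 0], 188],
  [[0.008, 0, 0], [0, 0, 0], 188],
  [[0.012, 0, 0], [0, 0, 0], 188],
  [[0.014, 0, 0], [0, 0, 0], 188],
])

```text
t: 9.65
position: [0.5212, -0.0856, 0.0897]
tcp_rot: [0.001, 0.66, 0.751, 0.0]
force: [-1.2, -3.9, 2.7]
width: 0.0237
gripper_force: 2.1
```

Request:
move_arm([
  [[0.001, 0, 0], [0, 0, 0], 188],
  [[0.002, 0, 0], [0, 0, 0], 188],
])

```text
t: 9.9
position: [0.5209, -0.0837, 0.0893]
tcp_rot: [0.0, 0.66, 0.751, 0.0]
force: [-0.4, -4.1, 3.6]
width: 0.0238
gripper_force: 2.0
```

Request:
move_arm([
  [[0.001, 0, 0], [0, 0, 0], 188],
  [[0.002, 0, 0], [0, 0, 0], 188],
])

```text
t: 10.15
position: [0.5205, -0.0817, 0.0892]
tcp_rot: [0.0, 0.66, 0.751, 0.0]
force: [0.2, -3.8, 3.5]
width: 0.024
gripper_force: 2.0
```

Request:
move_arm([
  [[0.001, 0, 0], [0, 0, 0], 188],
  [[0.0015, 0, 0], [0, 0, 0], 188],
])

```text
t: 10.4
position: [0.5203, -0.0803, 0.0892]
tcp_rot: [0.0, 0.66, 0.751, 0.0]
force: [-0.6, -6.6, 1.9]
width: 0.0239
gripper_force: 2.6
```

Request:
move_arm([
  [[0.0005, 0, 0], [0, 0, 0], 188],
  [[0.001, 0, 0], [0, 0, 0], 188],
])

```text
t: 10.65
position: [0.5202, -0.0793, 0.0892]
tcp_rot: [0.0, 0.66, 0.751, 0.0]
force: [-0.2, -5.1, 3.9]
width: 0.0237
gripper_force: 2.6
```

Request:
move_arm([
  [[0.0005, 0, 0], [0, 0, 0], 188],
  [[0.001, 0, 0], [0, 0, 0], 188],
])

```text
t: 10.9
position: [0.5201, -0.0783, 0.0892]
tcp_rot: [0.0, 0.66, 0.751, 0.0]
force: [0.3, -6.2, 2.4]
width: 0.0236
gripper_force: 2.6
```

Request:
move_arm([
  [[0.0005, 0, 0], [0, 0, 0], 188],
  [[0.001, 0, 0], [0, 0, 0], 188],
])

```text
t: 11.15
position: [0.5201, -0.0776, 0.0892]
tcp_rot: [0.0, 0.66, 0.751, -0.0]
force: [-0.6, -11.8, 1.8]
width: 0.0243
gripper_force: 5.2
```

Request:
move_arm([
  [[0.0002, 0, 0], [0, 0, 0], 188],
  [[0.0002, 0, 0], [0, 0, 0], 188],
])

```text
t: 11.4
position: [0.52, -0.0775, 0.0892]
tcp_rot: [0.0, 0.66, 0.751, -0.0]
force: [-0.2, -9.9, 1.4]
width: 0.0243
gripper_force: 5.0
```

Run:
```python
from h import *
for i in range(3):
    w=grab("wrist","w6.png");s=state();print(s["t"],s["position"],s["force"])
```

```text
11.45 [ 0.52009298 -0.07750571  0.08923472] [ -0.07794957 -10.78807858   1.94148808]
11.5 [ 0.52008115 -0.07749438  0.08924748] [  0.61851975 -10.57886931   3.06093428]
11.55 [ 0.52008789 -0.07751351  0.08922072] [-0.48056515 -9.81812634  2.55548333]
```

View pics/w6.png

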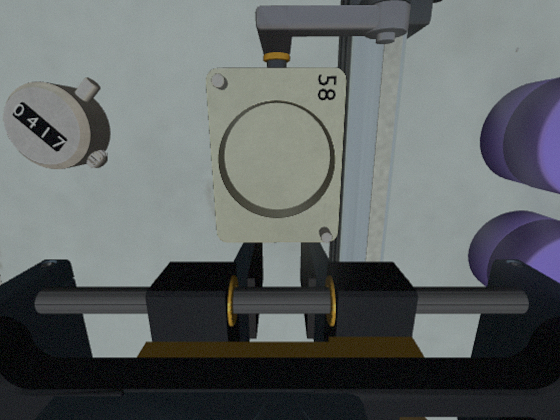

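The nest is seated on the screw and flush, and the force is about 10 N. I'll press slightly more to be sure it is the hard end, and hold.

Request:
move_arm([
  [[0.0003, 0, 0], [0, 0, 0], 188],
  [[0.0004, 0, 0], [0, 0, 0], 188],
  [[0.0004, 0, 0], [0, 0, 0], 188],
])

```text
t: 11.92
position: [0.5201, -0.0774, 0.0892]
tcp_rot: [0.001, 0.66, 0.751, -0.0]
force: [-0.4, -12.1, 2.2]
width: 0.0239
gripper_force: 6.3
```

Request:
move_arm([
  [[-0.002, 0, 0], [0, 0, 0], 188],
  [[-0.008, 0, 0], [0, 0, 0], 188],
  [[-0.008, 0, -0.05], [0, 0, 0], 188],
  [[-0.008, 0, -0.11], [0, 0, 0], 188],
  [[0.04, 0.005, -0.149], [0, 0, 0], 110],
])

```text
t: 12.55
position: [0.5204, -0.0378, 0.2407]
tcp_rot: [0.001, 0.661, 0.75, 0.001]
force: [1.3, 1.6, 0.6]
width: 0.0312
gripper_force: 0.0
```

Request:
move_arm([
  [[0.06, 0, 0], [0, 0, 0], 110],
  [[0.12, 0, 0], [0, 0, 0], 110],
  [[0.137, 0, 0], [0, 0, 0], 110],
  [[0.137, 0, 0], [0, 0, 0], 110],
])

```text
t: 13.05
position: [0.5018, 0.1001, 0.2381]
tcp_rot: [-0.0, 0.659, 0.752, -0.0]
force: [0.8, -0.7, -0.5]
width: 0.0521
gripper_force: 0.0
```

Run:
```python
from h import *
s=state();print(s["t"],s["position"],tof(s["position"]),s["width"],s["force"])
w=grab("wrist","w7.png");f=np.array(w["frame"]);g=cv2.cvtColor(f,cv2.COLOR_RGB2GRAY)
m=np.zeros_like(g);m[190:300,220:340]=(g[190:300,220:340]<70)*255
S=get_image("scene");D=get_image("side")
# dark ball in the top of the post: report dark round blobs
for n,im in(("w",w),("s",S),("d",D)):
    g=cv2.cvtColor(np.array(im["frame"]),cv2.COLOR_RGB2GRAY)
    u,v=map(int,proj(im,[.5005,.0985,.108]));print(n,u,v)
    r=40 if n=="w" else 14;t=(g[v-r:v+r,u-r:u+r]<65).astype(np.uint8)
    k,l,st,c=cv2.connectedComponentsWithStats(t)
    print([(tuple((c[i]+[u-r,v-r]).round(1)),tuple(st[i][2:])) for i in range(1,k) if st[i][4]>25])
```

```text
13.05 [0.50177104 0.10012486 0.23807002] [-42.64525957 107.56075283] 0.05213809688733436 [ 0.83848646 -0.71333121 -0.46536168]
w 277 228
[((np.float64(283.6), np.float64(229.5)), (np.int32(21), np.int32(20), np.int32(255))), ((np.float64(310.8), np.float64(222.5)), (np.int32(9), np.int32(9), np.int32(30))), ((np.float64(238.2), np.float64(251.7)), (np.int32(4), np.int32(34), np.int32(116))), ((np.float64(285.2), np.float64(255.6)), (np.int32(49), np.int32(23), np.int32(365)))]
s 294 253
[((np.float64(292.7), np.float64(252.3)), (np.int32(11), np.int32(11), np.int32(59)))]
d 233 186
[((np.float64(233.1), np.float64(180.4)), (np.int32(28), np.int32(18), np.int32(174)))]
```

Request:
move_arm([
  [[0, 0, 0.054], [0, 0, 0], 110],
  [[0, 0.018, 0.054], [0, 0, 0], 110],
  [[0, 0.026, 0.052], [0, 0, 0], 110],
  [[0, 0.034, 0.049], [0, 0, 0], 110],
  [[0, 0.042, 0.047], [0, 0, 0], 110],
])

```text
t: 13.82
position: [0.5442, 0.1047, 0.1919]
tcp_rot: [0.0, 0.66, 0.751, 0.0]
force: [-1.3, -0.6, 1.5]
width: 0.0522
gripper_force: 0.9
```

Request:
move_arm([
  [[0, 0.009, -0.001], [0, 0, 0], 110],
  [[0, 0.018, 0], [0, 0, 0], 110],
  [[0, 0.026, 0.001], [0, 0, 0], 110],
  [[0, 0.033, 0.004], [0, 0, 0], 110],
  [[0, 0.037, 0.006], [0, 0, 0], 110],
])

```text
t: 14.45
position: [0.5807, 0.1098, 0.1848]
tcp_rot: [-0.0, 0.66, 0.751, -0.0]
force: [-0.7, -0.7, 1.0]
width: 0.0519
gripper_force: 0.5
```

Request:
move_arm([
  [[0, 0.002, 0.001], [0, 0, 0], 110],
  [[0, 0.004, 0.002], [0, 0, 0], 110],
])

```text
t: 14.7
position: [0.5842, 0.1102, 0.1831]
tcp_rot: [-0.0, 0.66, 0.751, -0.0]
force: [-1.1, 0.0, 1.7]
width: 0.052
gripper_force: 0.5
```

Request:
move_arm([
  [[0, 0.002, 0.001], [0, 0, 0], 110],
  [[0, 0.003, 0.001], [0, 0, 0], 110],
])

```text
t: 14.95
position: [0.5868, 0.1106, 0.182]
tcp_rot: [-0.0, 0.66, 0.751, -0.0]
force: [-5.9, -0.6, 2.0]
width: 0.0519
gripper_force: 2.7
```

Request:
move_arm([
  [[0, 0.002, 0.001], [0, 0, 0], 110],
  [[0, 0.003, 0.001], [0, 0, 0], 110],
])

```text
t: 15.2
position: [0.5886, 0.1109, 0.1809]
tcp_rot: [-0.001, 0.66, 0.751, -0.001]
force: [-12.8, -2.9, 7.6]
width: 0.0522
gripper_force: 6.4
```

Hard stop felt at the top. I'll hold, back off, lift away, and check.

Request:
move_arm([
  [[0, 0, 0], [0, 0, 0], 110],
  [[0, -0.012, 0], [0, 0, 0], 110],
  [[0, -0.012, -0.05], [0, 0, 0], 110],
  [[-0.01, -0.012, -0.1], [0, 0, 0], 110],
  [[-0.06, -0.012, -0.12], [0, 0, 0], 110],
])

```text
t: 15.82
position: [0.5867, 0.051, 0.3044]
tcp_rot: [0.002, 0.659, 0.752, 0.002]
force: [1.0, -0.3, -0.7]
width: 0.0515
gripper_force: 0.0
```

Request:
move_arm([
  [[-0.04, 0, 0], [0, 0, 0], 110],
  [[-0.08, 0, 0], [0, 0, 0], 110],
  [[-0.08, 0, 0], [0, 0, 0], 110],
])

```text
t: 16.2
position: [0.5965, -0.0317, 0.3012]
tcp_rot: [0.001, 0.661, 0.75, 0.0]
force: [0.2, 1.0, -0.3]
width: 0.0518
gripper_force: 0.0
```

Run:
```python
from h import *
s=state();print(s["t"],s["position"],s["force"])
w=grab("wrist","w8.png");sc=get_image("scene")
f=np.array(sc["frame"])[170:320,240:365,::-1]
cv2.imwrite("pics/c8.png",np.hstack([cv2.resize(f,(350,420),interpolation=2),np.array(w["frame"])[:,60:510,::-1]]))
```

```text
16.2 [ 0.59654551 -0.0317363   0.3012375 ] [ 0.17751229  0.98940882 -0.26859968]
```

View pics/c8.png

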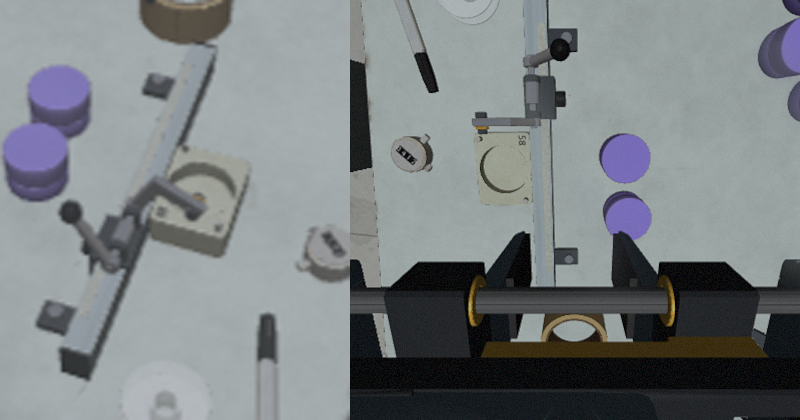

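The leaf is fully up, the nest lies flush by the stop (wrist about (503,165)), the bystanders are in place and the robot is clear.

```bash
python3 -c "
from plant import *
print(job_done())"
```

```text
the job is handed in; nothing more can be done
None
```

The job is handed in at about 16 s of the 72 s: the stop was swung down, the nest set flush and pressed home on the screw at about 12 N including drag, and the stop swung fully up again, with the bystanders looking undisturbed in the last picture; the hand-in call gave no verdict.

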